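Bring the capsule plate to the inspection mark, lock it and hold the magnifier over it

ROBOT

A 6-joint arm with a two-finger parallel gripper is mounted at the origin on the work surface. World frame = base frame: x ahead of the robot, y to its left, z up, the work surface at z = 0. Lengths are in m, angles in rad, forces in N, time in s.
With the tool pointing down it reaches from about 0.35 to 1 m from the base axis. Payload 7.1 kg.
Tool frame: the origin (TCP) lies between the finger pads, 19 mm behind the fingertips; this is the grasp point; z points along the fingers, y is the line along which they close (so a half turn about z gives the same grasp; the last joint's range is limited). The gripper opens to 85 mm and grips with 20 to 120 N. Pads are 22 mm wide; open, the fingers measure 114 mm over their backs; the gripper's body (76 mm by 85 mm) begins 54 mm behind the grasp point. The pads swing forward as they close: fully open they stand 13 mm farther back than shut.
Start: joints at [-0.019, 0.423, 1.63, -0, 1.089, -0.019], TCP at [0.625, 0, 0.25] pointing down, gripper open.
Joint ranges: [-3, 3], [-0.9, 2.11], [0.09, 2.58], [-1.31, 4.45], [0.11, 2.69], [-2.54, 2.54]. Speed limits (rad/s): [2.39, 2.39, 3.01, 3.14, 3.14, 3.14].

INTERFACE

Orientations are given as a unit quaternion [w, x, y, z].
In Python, from plant import ctrl, viewer, hand_in gives the robot as it stands.
- The arm moves only by the shell command python3 -m pendant 'ROWS' [FORCE]. ROWS is text: rows parted by semicolons, each of 7 numbers parted by spaces: the shift along the world's x, y, z scaled (see below), then the turn, a rotation vector about the world's x, y, z scaled (see below), then the closure, from 0 (fully open) to 1 (shut). In form: dx dy dz rx ry rz grip; .... A call has 1 to 5 rows; each row is the pose to reach, as a shift and turn from the pose commanded when the call began; what a row does not reach only later rows make up. The controller multiplies each number of a shift by 600 mm and each number of a turn by 30 degrees. A row lasts 1/8 s, in which the tool goes at most 62.5 mm and 10.7 degrees, less where a joint would pass 70% of its speed; a pose out of reach is approached as far as the arm can. A call with a number of a shift or a turn outside -1 to 1 is refused whole. A call with a gripper value outside its range is refused whole. The fingers move at their own pace and stop on an object; FORCE is the grip in N (left out, the last holds). Time passes only in rows, so rows that repeat a pose let the fingers close. It gives the time, the measured TCP pose, the force, the opening and the grip force at its end, in the units of the state.
- ctrl.read_state(): the state, without advancing time (a new reading comes with each control period).
- viewer.get_image(name): name is "scene" or "side" or "wrist"; returns a dict with "pixels" (400x640x3 uint8, red, green, blue), "z_map" (400x640 float32, m along the optical axis (not along the pixel's ray), 0 where there is no reading), "intrinsics" (3x3 intrinsics, pixels), "view" (4x4, takes a point from world to camera coordinates); the wrist camera has in their place "mount" (4x4, takes a point from camera to tool coordinates, whose origin is the TCP and whose axes are the flange's). Camera axes: x right, y down, z forward; pixel columns grow to the right and rows downward; lengths in m; the calibration is good to about 2 mm. The wrist camera is an equidistant fisheye: a pixel r from the principal point sees the ray r / f radians off the axis. A picture is of the moment at which its call begins: read the wrist's pose just before it.
- hand_in(): hands the job in; it is judged then, once.
The state is a dict: "time_s": time; "qpos": joint angles; "dq": joint speeds; "tau": joint torques, N m; "position": TCP position; "eef_rot": TCP orientation; "ft_force": force on the tool from outside, world axes, zero at the start; "wrist_torque": the same for the moment, N m; "finger_gap": finger opening in m; "grasp_force": force on a finger pad.
Only numpy, scipy, OpenCV 4.12 (cv2) and the standard library are available. Lean on these libraries where they do the work, as an engineer would, in place of code of your own. Each camera call takes 0.05 s, during which the arm holds its last target. There are 200 camera calls.

TASK

Check a plate of filled capsules: loosen the clamp lever of the plate slide, slide the carriage until its pointer stands on the long mark beside the light panel, and tighten the lever fully again. Then take the magnifier by its handle, draw it up out of its rest, and hold it over the middle of the plate, about a hand's breadth above the capsules and tipped so that its lens lies nearer flat than upright, ready to look down through it. Keep it clear of the slide, leave the jar, the bottle and the tray alone, and finish while still holding the magnifier there.

Things in the scene. Friction and masses are not known exactly. Their poses are not given: they have to be found in the camera images.
- slide: Fixed plate slide: aluminium base 210 (x) x 380 (y) x 10 mm with two steel rails along its y, dark end blocks (36 mm high), a flat clamping strip on its -x side, a white light panel between the rails at its +y end, and a scale bar (33 mm high) along its +x edge. Origin: centre of the underside, on the table; z up. It faces the robot with its -x side, yaw varies.
- carriage (a joint): Travel of the carriage along the slide's +y, in m: 0 = pointer exactly on the mark, -0.165 and +0.012 = end stops. It starts 70 to 155 mm short of the mark (negative). Loosened it slides with about 5 N of friction and stays where left; clamped it holds against more than 40 N. The carriage (0.9 kg) is a frame 124 (x) x 170 (y) mm, top 42 mm above the table, carrying the capsule plate.
- plate (a point): Centre of the clear capsule plate (104 x 150 mm, long side along the slide's y, 60 white capsules standing in it), at the level of the capsule tops, 64 mm above the table. Moves with the carriage; axes parallel to the slide's.
- pointer (a point): Tip of the dark pointer on the +x edge of the carriage, 37 mm above the table, level with the plate's centre along y.
- mark (a point): The long dark mark line with a small diamond, on the scale bar, beside the middle of the light panel; the pointer tip comes to within 6 mm of this point (4 mm short of it across, 4 mm above) when the carriage is at 0.
- lever (a joint): Angle of the black clamp lever about its vertical screw, in rad: 0 = fully tightened (stop), the arm then lies along the slide's +y; it loosens counterclockwise seen from above, towards the slide's -x, up to 1.25 (stop). The clamp lets go above about 0.7. It takes 2 to 3 N at the grip point and stays where left; it rides on the carriage.
- lever_hub (a point): Top of the lever's hub on its screw axis, 83 mm above the table; at 82 mm to -x and 30 mm to -y of the plate's centre (slide axes).
- lever_grip (a point): Grip point in the lever's arm, 50 mm from the screw axis, 84 mm above the table. The arm is a bar 12 mm wide, 14 mm high, rising outwards 0.2 rad, its end 70 mm from the axis. Turned to 0 it runs along the carriage side with 24 mm between it and the capsule plate. z is up, y points along the arm from hub to end.
- rest: Fixed white block 66 (x) x 106 (y) x 60 mm high with an upright slot from above, 15 x 65 mm and 45 mm deep, long side along its y. Origin: centre of the underside, on the table.
- magnifier: Rectangular hand magnifier, about 0.13 kg, standing lens down in the slot with its handle up. Origin: centre of the lens frame's lower end, 15 mm above the table at the start; z runs along the handle (up at the start), x is square to the lens. Grey frame 12 (x) x 62 (y) x 84 (z) mm with the lens in it, then the black handle 15 (x) x 24 (y) mm from z = 84 to 161 mm.
- lens (a point): Centre of the magnifier's lens, 42 mm along z from its origin; x is square to the lens.
- handle (a point): Middle of the magnifier's handle, 122 mm along z from its origin (137 mm above the table at the start).
- jar: Bystander: white jar, 60 mm across, about 85 mm high, upright; origin at the centre of its underside. It may stand in either of two places: it and the rest swap.
- bottle: Bystander: amber bottle with a black cap, 42 mm across, about 75 mm high; origin at the centre of its underside.
- tray: Bystander: empty clear tray 100 x 150 x 35 mm; origin at the centre of its underside.
Things that resemble listed ones, but are neither listed nor needed, are in the scene too. Leave any yellow look-alike of the rest alone. Of the things that look like the magnifier, the larger one is meant.

How it is judged:
On the way, in this order (a step that is already met when the one before it is completed fails the run):
1. the clamp lever is loosened (value of joint lever above 0.75 rad), for 0.1 s.
2. the carriage stands with its pointer on the mark (6 mm) and the lever is tightened again (value of joint carriage between -0.006 and 0.006 m and value of joint lever below 0.15 rad), for 0.2 s.
3. the magnifier is drawn up clear of its rest (height (world z) of magnifier above 0.065 m and contact force between magnifier and the fingers above 1 N), for 0.2 s.
At the end, for the whole second after the job is handed in: Pointer within 6 mm of the mark, lever tightened (under 0.15 rad); the fingers hold the magnifier by its handle (TCP within 60 mm of its middle), touching nothing else, at rest, lens centre within 40 mm of the plate's middle from above, 45 to 140 mm over the capsules, lens within 0.9 rad of level (all of step 2 and contact force between magnifier and the fingers above 1 N and distance between the grasp point and handle below 0.06 m and contact force between magnifier and slide below 0.1 N and contact force between magnifier and rest below 0.1 N and horizontal distance between lens and plate below 0.04 m and z of lens in the frame of plate between 0.045 and 0.14 m and angle between the x axis of lens and the z axis of plate, either way round below 0.9 rad and linear speed of magnifier below 0.03 m/s); the arm keeps its last pose, push and grip.
It fails at once if the magnifier strikes the slide or its plate (contact force between magnifier and slide above 2 N).
It fails at once if the jar is moved (25 mm) (distance of jar from where it was at the start of the episode above 0.025 m).
It fails at once if the bottle is moved (25 mm) (distance of bottle from where it was at the start of the episode above 0.025 m).
It fails at once if the tray is moved (25 mm) (distance of tray from where it was at the start of the episode above 0.025 m).
It also fails if it takes over 64 s, if anything falls off the work surface, if the arm or the gripper's body presses on something with over 40 N, if the wrist force passes 120 N, or if a joint passes its speed limit or range.

## Working session

There is one attempt and no reset: what is moved stays moved. The work goes in short steps, Python scripts to look and compute and a shell command to move; the robot and the scene stay as the last step left them, time stands still between calls to the robot, and variables do not carry over. Pictures are saved under pics/ and viewed, at most 10 in all, crops included, and the job is handed in when it is done.

```bash
mkdir -p pics; ls; cat > h.py <<'E'
import numpy as np, cv2
from plant import ctrl, viewer
def grab(n,save=None):
    im=viewer.get_image(n)
    if save:
        cv2.imwrite(f'pics/{save}.png',im['pixels'][:,:,::-1]); np.savez(f'pics/{save}.npz',**{k:v for k,v in im.items()})
    return im
def pt(im,u,v,d=None):
    K=im['intrinsics']; d=d or float(np.median(im['z_map'][v-1:v+2,u-1:u+2]))
    c=np.array([(u-K[0,2])/K[0,0]*d,(v-K[1,2])/K[1,1]*d,d,1])
    return (np.linalg.inv(im['view'])@c)[:3]
E
python3 - <<'E'
from h import *
for n in('scene','side'): im=grab(n,n+'0'); print(n,np.linalg.inv(im['view'])[:3,3].round(2))
s=ctrl.read_state(); print(s)
E
```

```text
pics
scene [0.96 0.8  1.16]
side [ 0.4  -0.64  0.85]
{'time_s': 0.1, 'qpos': array([-1.89859467e-02,  4.23805197e-01,  1.63062458e+00, -2.14733419e-05,
        1.08857342e+00, -1.89818522e-02]), 'dq': array([ 0.00097489, -0.00215948, -0.00306598,  0.00142323, -0.00130632,
        0.00010107]), 'tau': array([ 5.57094211e-05, -5.58422327e+01, -2.82446283e+01, -1.17158891e-05,
        3.01709355e-03, -1.51726192e-05]), 'position': array([6.24529799e-01, 3.80590702e-05, 2.49293611e-01]), 'eef_rot': array([-5.01484398e-04,  7.07104527e-01,  7.07108683e-01, -4.95995973e-04]), 'ft_force': array([-0.00997287,  0.78220774, -0.31291914]), 'wrist_torque': array([ 0.01838117,  0.06627521, -0.01075276]), 'grasp_force': 0.0, 'finger_gap': 0.08548825748301879}
```

View pics/scene0.png

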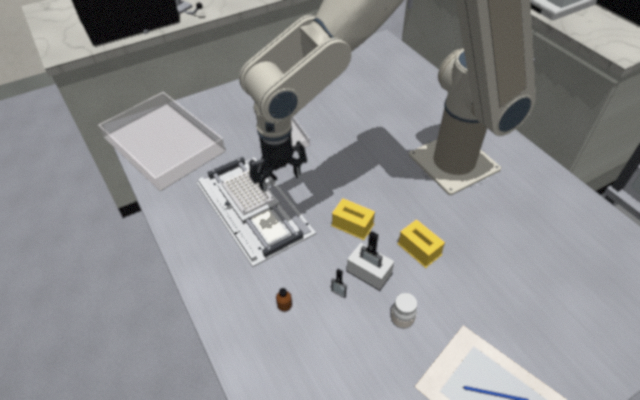

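View pics/side0.png

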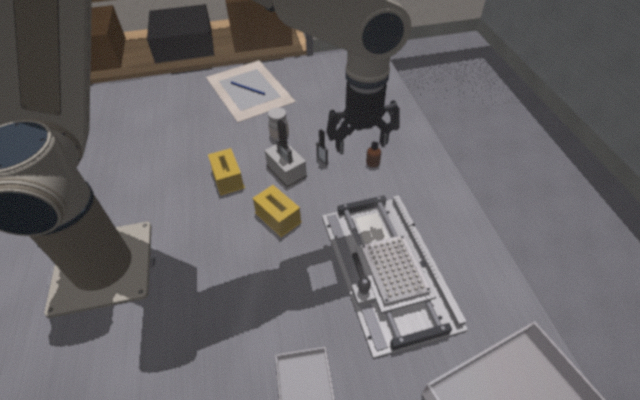

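The scene view shows the slide (255,210), white rest (370,265) with the large magnifier's handle (373,243), and a small look-alike at (339,285). There are two yellow rests at (353,217) and (421,242), plus the jar (405,310) and bottle (284,299). In the side view the lever is near (360,270), the slide at (395,280), and the rest at (286,160). The large magnifier in the white rest is the one meant. Next is a close crop to check that choice and measure.

```bash
python3 - <<'E'
from h import *
a=cv2.imread('pics/side0.png'); b=cv2.imread('pics/scene0.png')
A=cv2.resize(a[190:360,315:475],None,fx=3.5,fy=3.5,interpolation=cv2.INTER_CUBIC)
B=cv2.resize(b[220:305,320:400],None,fx=3,fy=3,interpolation=cv2.INTER_CUBIC)
C=cv2.resize(a[100:190,255:335],None,fx=3,fy=3,interpolation=cv2.INTER_CUBIC)
o=np.zeros((595,800,3),np.uint8); o[:A.shape[0],:A.shape[1]]=A; o[:255,560:]=B; o[260:530,560:]=C
cv2.imwrite('pics/crop1.png',o)
E
```

```text
(no output)
```

View pics/crop1.png

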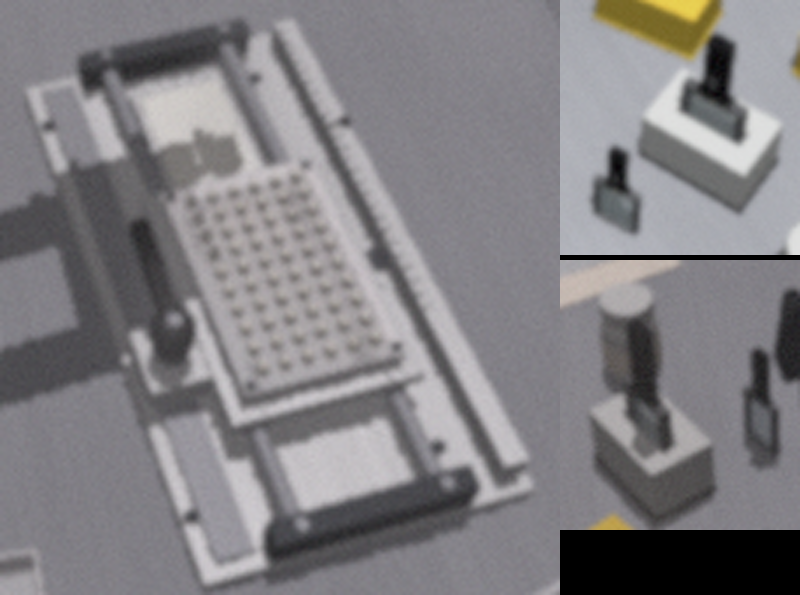

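The crop shows the large magnifier standing in the white rest. The pointer is at side-view pixel (423,263), the mark at (414,224), the lever hub at (366,281) and the arm end at (355,254). Now to compute positions by intersecting rays with the known heights.

```bash
cat >> h.py <<'E'
def load(n): return dict(np.load(f'pics/{n}.npz'))
def ray(im,u,v,z):
    c=np.linalg.inv(im['view']); K=im['intrinsics']
    d=c[:3,:3]@np.array([(u-K[0,2])/K[0,0],(v-K[1,2])/K[1,1],1]); o=c[:3,3]
    return o+d*(z-o[2])/d[2]
def cloud(im):
    K=im['intrinsics']; v,u=np.mgrid[:400,:640]; d=im['z_map']
    c=np.stack([(u-K[0,2])/K[0,0]*d,(v-K[1,2])/K[1,1]*d,d,np.ones_like(d)],-1)
    return (c@np.linalg.inv(im['view']).T)[...,:3]
E
python3 - <<'E'
from h import *
im=load('side0'); P=cloud(im)
for n,x,y,z in [('pointer',378,257,.037),('mark',345,120,.033),('hub',172,322,.083),('leverend',141,225,.09),('s1',190,200,.055),('s2',306,165,.055),('s3',397,348,.055),('s4',250,386,.055),('bar+',285,25,.033),('bar-',525,462,.033),('base-x+y',28,90,.01),('base-x-y',207,585,.01)]:
    u,v=315+x/3.5,190+y/3.5
    print(n,ray(im,u,v,z).round(4),P[int(round(v)),int(round(u))].round(4))
# tops via cloud
def rect(m):
    p=P[m][:,:2].astype(np.float32); r=cv2.minAreaRect(p*1000); return len(p),r,np.median(P[m][:,2]).round(4)
Z=P[...,2]
v,u=np.mgrid[:400,:640]
for n,L in (('side0',None),('scene0',None)):
    im=load(n);P=cloud(im);Z=P[...,2];X=P[...,0];Y=P[...,1]
    box=(abs(X-.55)<.25)&(Y>.15)&(Y<.6)
    c=im['pixels'].astype(int); white=(c.max(-1)-c.min(-1)<40)
    m=(abs(Z-.06)<.004)&box&white
    k,l,st,ce=cv2.connectedComponentsWithStats(m.astype(np.uint8))
    for i in range(1,k):
        if st[i,4]>60: print(n,'rest?',rect(l==i),ce[i])
    m=(Z>.1)&(Z<.2)&box
    k,l,st,ce=cv2.connectedComponentsWithStats(m.astype(np.uint8))
    for i in range(1,k):
        if st[i,4]>20: q=P[l==i];print(n,'handle?',q.mean(0).round(3),q.min(0).round(3),q.max(0).round(3),ce[i],st[i,4])
E
```

```text
pointer [ 0.7275 -0.1866  0.037 ] [ 0.7268 -0.1871  0.0398]
mark [ 0.7486 -0.0744  0.033 ] [ 0.7495 -0.0744  0.0339]
hub [ 0.5747 -0.2262  0.083 ] [ 0.5744 -0.2261  0.0831]
leverend [ 0.5739 -0.1608  0.09  ] [ 0.5726 -0.1626  0.0941]
s1 [ 0.6181 -0.1277  0.055 ] [ 0.6161 -0.1307  0.0605]
s2 [ 0.7008 -0.1188  0.055 ] [ 0.6994 -0.1191  0.0564]
s3 [ 0.7074 -0.2592  0.055 ] [ 0.7064 -0.2586  0.0562]
s4 [ 0.6135 -0.2629  0.055 ] [ 0.6131 -0.2617  0.0543]
bar+ [0.7375 0.0188 0.033 ] [0.7367 0.0197 0.0327]
bar- [ 0.7598 -0.3355  0.033 ] [ 0.761  -0.3345  0.0301]
base-x+y [0.5436 0.0213 0.01  ] [0.5432 0.0193 0.0114]
base-x-y [ 0.5618 -0.3546  0.01  ] [ 0.5617 -0.3542  0.0098]
side0 rest? (471, ((479.1991882324219, 212.80908203125), (67.18537139892578, 112.11917877197266), 24.213647842407227), np.float64(0.0599)) [284.56050955 158.6836518 ]
side0 handle? [0.479 0.206 0.142] [0.468 0.193 0.1  ] [0.491 0.226 0.178] [281.92376682 133.87443946] 223
side0 handle? [0.587 0.224 0.109] [0.58  0.216 0.1  ] [0.594 0.236 0.116] [321.18421053 132.92105263] 38
scene0 rest? (549, ((478.348388671875, 213.67828369140625), (69.55976867675781, 107.54124450683594), 24.040037155151367), np.float64(0.0601)) [370.31147541 263.37340619]
scene0 rest? (78, ((492.6751403808594, 381.7050476074219), (36.34064865112305, 56.36869812011719), 42.10169219970703), np.float64(0.0596)) [404.14102564 313.79487179]
scene0 handle? [0.481 0.218 0.143] [0.468 0.193 0.1  ] [0.49  0.234 0.181] [372.46521739 243.39565217] 230
scene0 handle? [0.588 0.231 0.112] [0.581 0.221 0.101] [0.595 0.238 0.12 ] [339.09756098 272.17073171] 41
```

```bash
python3 - <<'E'
from h import *
for n in('side0','scene0'):
    im=load(n);P=cloud(im).reshape(-1,3);X,Y,Z=P.T
    m=(Z>.074)&(Z<.11)&(X>.54)&(X<.6)&(Y>-.25)&(Y<-.13); q=P[m]; print(n,len(q))
    for y in np.arange(-.25,-.13,.01):
        r=q[(q[:,1]>=y)&(q[:,1]<y+.01)]
        if len(r): print(round(y,2),len(r),r[:,0].min().round(4),r[:,0].mean().round(4),r[:,0].max().round(4),r[:,2].max().round(4))
    m=(Z>.0535)&(Z<.066)&(X>.595)&(X<.74)&(Y>-.3)&(Y<-.1)
    q=P[m]; print('plate',len(q),cv2.minAreaRect((q[:,:2]*1000).astype(np.float32)))
    m=(Z>.030)&(Z<.036)&(X>.725)&(X<.775)&(Y>-.34)&(Y<.03);q=P[m];print('bar',len(q),cv2.minAreaRect((q[:,:2]*1000).astype(np.float32)))
E
```

```text
side0 279
-0.24 46 0.5643 0.5744 0.5864 0.0838
-0.23 58 0.5622 0.5743 0.5879 0.0859
-0.22 29 0.5637 0.5733 0.5833 0.0855
-0.21 31 0.5681 0.5732 0.5793 0.087
-0.2 28 0.5675 0.5722 0.5784 0.089
-0.19 30 0.5668 0.5723 0.5786 0.0919
-0.18 25 0.5659 0.5715 0.5785 0.0933
-0.17 29 0.566 0.5711 0.5776 0.0953
-0.16 3 0.5671 0.5707 0.5759 0.0944
plate 2343 ((655.1864013671875, -191.290771484375), (104.22555541992188, 151.20236206054688), 2.71415114402771)
bar 815 ((743.7208251953125, -156.6189727783203), (37.145511627197266, 364.34881591796875), 0.06064821779727936)
scene0 38
-0.22 3 0.5697 0.5716 0.5729 0.0863
-0.21 1 0.5706 0.5706 0.5706 0.086
-0.19 1 0.5695 0.5695 0.5695 0.0909
-0.18 10 0.5694 0.5745 0.5791 0.095
-0.17 9 0.569 0.5734 0.5776 0.0956
-0.16 14 0.5651 0.571 0.5776 0.0956
plate 1035 ((655.6328125, -188.6340789794922), (106.09619903564453, 154.20114135742188), 3.0778989791870117)
bar 421 ((744.2759399414062, -154.934814453125), (363.84552001953125, 35.832611083984375), 89.6900405883789)
```

```bash
python3 -m pendant '-0.0875 -0.291 -0.15 0 0 0.096 0.55; -0.0875 -0.291 -0.15 0 0 0.096 0.55; -0.0875 -0.291 -0.15 0 0 0.096 0.55; -0.0875 -0.291 -0.15 0 0 0.096 0.55; -0.0875 -0.291 -0.15 0 0 0.096 0.55' 60
python3 - <<'E'
from h import *
s=ctrl.read_state();print(s['position'],s['eef_rot'],s['finger_gap'],s['time_s'])
im=grab('wrist','w1'); print(im['mount'],im['intrinsics'])
E
```

```text
time_s: 0.72
position: [0.572, -0.1751, 0.1595]
eef_rot: [-0.001, 0.69, 0.724, -0.0]
ft_force: [0.3, 1.0, 0.1]
finger_gap: 0.0384
grasp_force: 0.0
[ 0.57203751 -0.1750936   0.15945716] [-6.43554105e-04  6.89831159e-01  7.23969977e-01 -1.76206951e-04] 0.03843986866151444 0.725
[[ 1.63063428e-03 -9.52219559e-01 -3.05409975e-01  7.78743384e-02]
 [ 9.99998044e-01  1.21077946e-03  1.56413756e-03  2.85140732e-04]
 [-1.11961825e-03 -3.05411928e-01  9.52219670e-01 -1.24774553e-01]
 [ 0.00000000e+00  0.00000000e+00  0.00000000e+00  1.00000000e+00]] [[309.70691629   0.         319.73025017]
 [  0.         309.70691629 201.94842323]
 [  0.           0.           1.        ]]
```

View pics/w1.png

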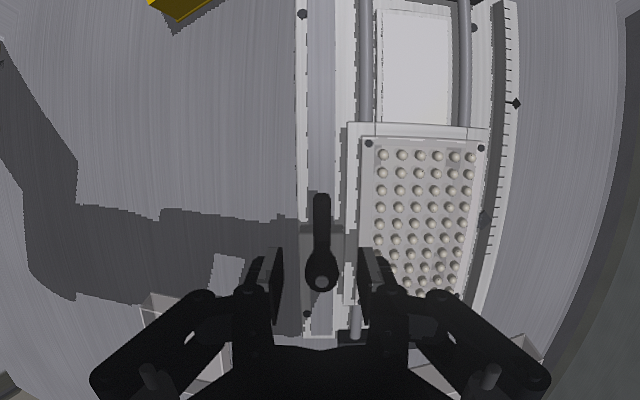

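The wrist view shows the lever arm at (321,220), centred between the fingers. The pointer is at (484,218) and the mark's diamond at (516,103). Descend and grip the lever.

```bash
python3 - <<'E'
from h import *
from scipy.spatial.transform import Rotation as R
im=load('w1');K=im['intrinsics']
q=np.array([-6.43554105e-04,6.89831159e-01,7.23969977e-01,-1.76206951e-04]);Rt=R.from_quat(np.r_[q[1:],q[0]]).as_matrix()
T=np.eye(4);T[:3,:3]=Rt;T[:3,3]=[.57203751,-.1750936,.15945716];C=T@im['mount']
def w(u,v,z):
    a=np.array([u-K[0,2],v-K[1,2]]);r=np.hypot(*a);t=r/K[0,0];d=C[:3,:3]@np.r_[a/r*np.sin(t),np.cos(t)]
    return C[:3,3]+d*(z-C[2,3])/d[2]
a=w(484,218,.037);b=w(516,103,.033);c=w(321,283,.083)
print(a,b,c,w(503,103,.033)); 
for y in(.045,.05,.055): print((b-a)@[-np.sin(y),np.cos(y),0])
E
python3 -m pendant '0 0 -0.06 0 0 0 0.55; 0 0 -0.117 0 0 0 0.55; 0 0 -0.117 0 0 0 1; 0 0 -0.117 0 0 0 1; 0 0 -0.117 0 0 0 1' 60
```

```text
[ 0.72852452 -0.18456405  0.037     ] [ 0.74782517 -0.07348679  0.033     ] [ 0.57613136 -0.22657716  0.083     ] [ 0.73275417 -0.07608649  0.033     ]
0.11009657387498797
0.10997380867860153
0.10984829414272593
time_s: 1.4
position: [0.573, -0.1735, 0.0907]
eef_rot: [0.0, 0.689, 0.725, 0.001]
ft_force: [2.3, 6.5, -5.6]
finger_gap: 0.0108
grasp_force: 59.7
```

```bash
python3 -m pendant '-0.0108 -0.0012 0 0 0 0.239 1; -0.0213 -0.0038 0 0 0 0.477 1; -0.0314 -0.0076 0 0 0 0.716 1; -0.041 -0.0127 0 0 0 0.955 1; -0.041 -0.0127 0 0 0 0.955 1'
```

```text
time_s: 2.02
position: [0.5486, -0.1814, 0.0907]
eef_rot: [0.001, 0.488, 0.873, 0.001]
ft_force: [3.8, 7.3, -7.7]
finger_gap: 0.0105
grasp_force: 59.5
```

```bash
python3 -m pendant '-0.0089 -0.0062 0 0 0 0.239 1; -0.0169 -0.0135 0 0 0 0.477 1; -0.0239 -0.0217 0 0 0 0.716 1; -0.0299 -0.0308 0 0 0 0.955 1; -0.0299 -0.0308 0 0 0 0.955 1' 80
```

```text
time_s: 2.65
position: [0.5315, -0.2006, 0.0907]
eef_rot: [0.002, 0.256, 0.967, 0.0]
ft_force: [6.3, 5.2, -11.3]
finger_gap: 0.0103
grasp_force: 81.9
```

```bash
python3 -m pendant '-0.0015 0.03 0 0 0 0 1; -0.0035 0.07 0 0 0 0 1; -0.0055 0.11 0 0 0 0 1; -0.0075 0.15 0 0 0 0 1; -0.0092 0.183 0 0 0 0 1'
python3 -m pendant '0 0 0 0 0 0 1;0 0 0 0 0 0 1'
python3 - <<'E'
from h import *
from scipy.spatial.transform import Rotation as R
s=ctrl.read_state();im=grab('wrist','w2');q=s['eef_rot'];print(s['position'],q)
np.savez('pics/w2p.npz',p=s['position'],q=q)
p=im['pixels'][:,:,::-1]; cv2.imwrite('pics/w2b.png',p)
E
```

```text
time_s: 3.28
position: [0.5265, -0.0912, 0.0907]
eef_rot: [0.003, 0.257, 0.966, -0.0]
ft_force: [5.8, -6.8, -15.4]
finger_gap: 0.0104
grasp_force: 81.5
time_s: 3.52
position: [0.5261, -0.0901, 0.0907]
eef_rot: [0.002, 0.257, 0.966, 0.0]
ft_force: [4.8, 6.1, -11.2]
finger_gap: 0.0099
grasp_force: 81.9
[ 0.52606425 -0.09011712  0.09068532] [1.70752656e-03 2.56824410e-01 9.66456447e-01 4.92486173e-04]
```

View pics/w2.png

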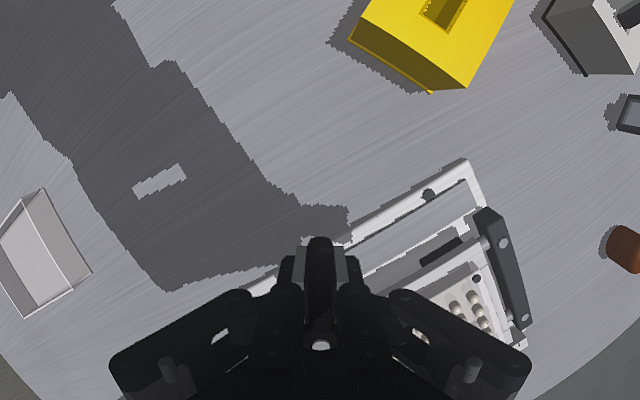

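The wrist picture shows the lever still gripped and the carriage near the +y end block, but the pointer is hidden. Checking pointer against mark from the fixed cameras.

```bash
python3 - <<'E'
from h import *
a=grab('side','side1'); b=grab('scene','scene1')
A=cv2.resize(a['pixels'][195:260,375:445,::-1],(560,520),interpolation=cv2.INTER_CUBIC)
B=cv2.resize(b['pixels'][165:265,190:320,::-1],(240,185),interpolation=cv2.INTER_CUBIC)
o=np.zeros((520,800,3),np.uint8);o[:,:560]=A;o[:185,560:]=B;cv2.imwrite('pics/crop2.png',o)
for im in(a,b):
    P=cloud(im).reshape(-1,3);X,Y,Z=P.T
    m=(Z>.0535)&(Z<.066)&(X>.595)&(X<.74)&(Y>-.19)&(Y<.01)
    q=P[m]; print('plate',len(q),cv2.minAreaRect((q[:,:2]*1000).astype(np.float32)))
E
```

```text
plate 1925 ((649.7125854492188, -82.49519348144531), (104.62120056152344, 152.1796875), 2.8661246299743652)
plate 1239 ((648.9974975585938, -79.45977783203125), (105.0744400024414, 155.27529907226562), 3.101677656173706)
```

View pics/crop2.png

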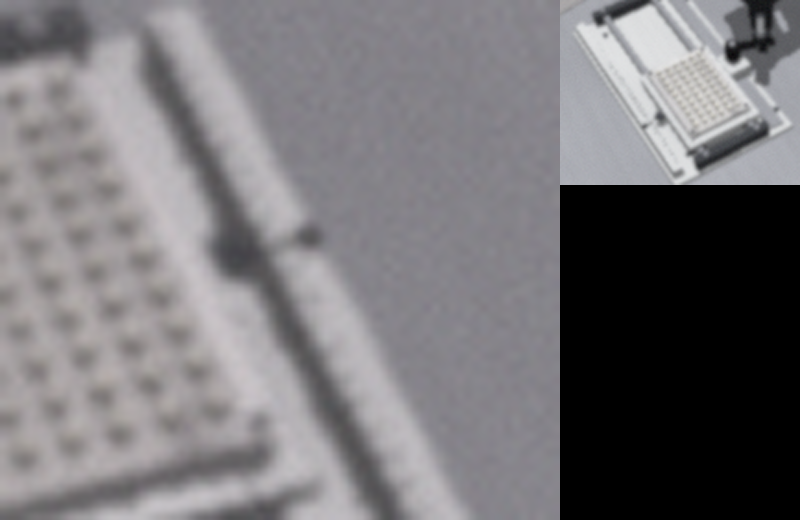

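The pointer (240,247 in the crop) lines up with the mark line running to the diamond (310,237). Quantifying the offset.

```bash
python3 - <<'E'
from h import *
im=load('side1')
f=lambda x,y,z: ray(im,375+x/8,195+y/8,z)
a=f(240,248,.037);b=f(310,237,.033);c=f(272,247,.033);e=np.array([-.05,.9987,0])
print(a,b,c,(b-a)@e,(c-a)@e)
E
```

```text
[ 0.72493139 -0.07720014  0.037     ] [ 0.74861899 -0.07543405  0.033     ] [ 0.73606218 -0.07635161  0.033     ] 0.0005794164875596113 0.000290889944742784
```

```bash
python3 -m pendant '0.006 0.0091 0 0 0 -0.239 1; 0.013 0.0173 0 0 0 -0.477 1; 0.021 0.0246 0 0 0 -0.716 1; 0.0299 0.0308 0 0 0 -0.955 1; 0.0299 0.0308 0 0 0 -0.955 1'
python3 -m pendant '0.0096 0.0051 0 0 0 -0.239 1; 0.0197 0.0089 0 0 0 -0.477 1; 0.0302 0.0115 0 0 0 -0.716 1; 0.041 0.0127 0 0 0 -0.955 1; 0.0425 0.0128 0 0 0 -0.99 1'
python3 -m pendant '0 0 0 0 0 0 1; 0 0 0 0 0 0 1'
```

```text
time_s: 4.3
position: [0.5435, -0.0722, 0.0906]
eef_rot: [0.001, 0.488, 0.873, 0.0]
ft_force: [3.2, 2.1, -5.9]
finger_gap: 0.0098
grasp_force: 82.6
time_s: 4.92
position: [0.5678, -0.0646, 0.0906]
eef_rot: [-0.0, 0.695, 0.719, -0.0]
ft_force: [-2.8, 3.8, 1.4]
finger_gap: 0.01
grasp_force: 83.9
time_s: 5.18
position: [0.5678, -0.0646, 0.0905]
eef_rot: [0.0, 0.695, 0.719, 0.0]
ft_force: [-2.3, 4.2, 4.8]
finger_gap: 0.0101
grasp_force: 84.2
```

```bash
python3 -m pendant '0 0 0 0 0 0 0.55; 0 0 0 0 0 0 0.55; 0 0 0.1 0 0 0 0.5; 0 0 0.2 0 0 0 0.3;0.035 -0.015 0.3 0 0 0 0.2'
python3 -m pendant '0 0 0 0 -0.33 0 0.2; 0 0 0 0 -0.66 0 0.2;0 0 0 0 -1 0 0.2; 0 0 0 0 -1 0 0.2'
python3 -m pendant '0 0 0 0 -0.33 0 0.2; 0 0 0 0 -0.66 0 0.2; 0 0 0 0 -0.66 0 0.2'
python3 - <<'E'
from h import *
print(ctrl.read_state()['qpos'].round(3))
a=grab('side','side2')
A=cv2.resize(a['pixels'][185:365,310:480,::-1],(560,593),interpolation=cv2.INTER_CUBIC)
cv2.imwrite('pics/crop3.png',A)
E
```

```text
time_s: 5.8
position: [0.5875, -0.0735, 0.2701]
eef_rot: [-0.0, 0.696, 0.719, -0.0]
ft_force: [1.4, -0.3, -0.3]
finger_gap: 0.0687
grasp_force: 0.0
time_s: 6.3
position: [0.5853, -0.0735, 0.2668]
eef_rot: [0.184, 0.673, 0.694, 0.179]
ft_force: [0.3, 0.6, -0.2]
finger_gap: 0.0685
grasp_force: 0.0
time_s: 6.68
position: [0.5968, -0.0492, 0.2717]
eef_rot: [0.227, 0.635, 0.684, 0.277]
ft_force: [-0.9, 1.0, 0.3]
finger_gap: 0.0682
grasp_force: 0.0
[-0.209  0.195  2.112  1.053  0.264 -1.237]
```

View pics/crop3.png

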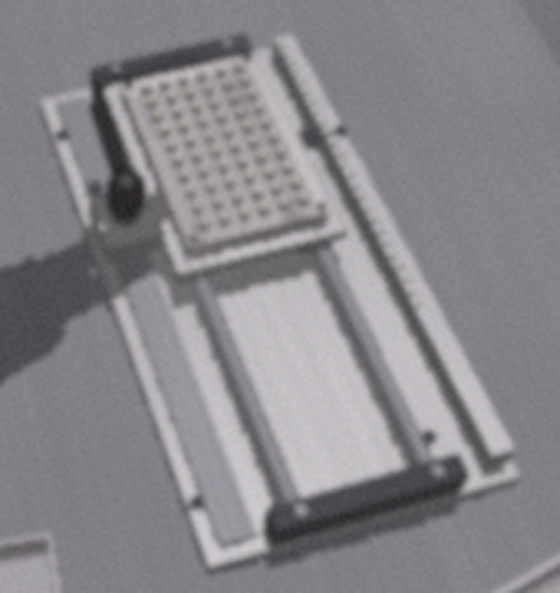

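The lever is parallel to the slide again and the pointer sits on the mark (315,135 in the crop). Forward tipping hits the wrist limit, so the magnifier will be tipped back towards the robot instead. First return the tool upright and go to the handle.

```bash
python3 -m pendant '0 0 0 0 0.33 0 0.2; 0 0 0.05 0 0.66 0 0.2;0 0 0.05 0 1 0 0.2; 0 0 0.05 0 1 0 0.2'
python3 - <<'E'
from h import *
from scipy.spatial.transform import Rotation as R
s=ctrl.read_state();q=s['eef_rot'];r=R.from_quat(np.r_[q[1:],q[0]])
print(s['position'],s['qpos'].round(3))
a=np.radians(24); y=np.array([np.cos(a),np.sin(a),0]);z=np.array([0,0,-1.]);x=np.cross(y,z)
t=R.from_matrix(np.c_[x,y,z]); v=(t*r.inv()).as_rotvec(degrees=True);print('turn units',v/30, 'shift', (np.array([.480,.2125,.24])-s['position'])/.6)
# handle check
P=[];
for n in('side1','scene1'):
    p=cloud(load(n)).reshape(-1,3); X,Y,Z=p.T
    m=(Z>.115)&(Z<.172)&(abs(X-.48)<.04)&(abs(Y-.212)<.05); P.append(p[m])
p=np.vstack(P)[:,:2].astype(np.float32)*1000; print(len(p),cv2.minAreaRect(p),np.median(P[0],0),np.median(P[1],0))
E
```

```text
time_s: 7.22
position: [0.5959, -0.0533, 0.3038]
eef_rot: [0.044, 0.688, 0.718, 0.096]
ft_force: [0.2, 0.8, -1.5]
finger_gap: 0.0684
grasp_force: 0.0
[ 0.59593652 -0.05328067  0.30376973] [-0.159  0.253  1.76   0.131  0.95  -0.268]
turn units [-0.2165064   0.34220619  0.71771398] shift [-0.19322753  0.44296778 -0.10628289]
133 ((478.4270324707031, 215.4099884033203), (18.47549057006836, 25.16201400756836), 16.930240631103516) [nan nan nan] [0.48307275 0.21940877 0.14487136]
  return _methods._mean(a, axis=axis, dtype=dtype,
  ret = um.true_divide(
```

```bash
python3 -m pendant '-0.05 0.1 0 -0.2 0.342 0.3 0;-0.1 0.2 -0.05 -0.2165 0.342 0.6 0;-0.15 0.3 -0.1 -0.2165 0.342 0.718 0;-0.195 0.4 -0.1 -0.2165 0.342 0.718 0; -0.195 0.444 -0.1 -0.2165 0.342 0.718 0'
python3 - <<'E'
from h import *
from scipy.spatial.transform import Rotation as R
s=ctrl.read_state();q=s['eef_rot'];r=R.from_quat(np.r_[q[1:],q[0]])
a=np.radians(24); y=np.array([np.cos(a),np.sin(a),0]);z=np.array([0,0,-1.]);x=np.cross(y,z)
t=R.from_matrix(np.c_[x,y,z]); print('turn units',(t*r.inv()).as_rotvec(degrees=True)/30,s['position'],q)
im=grab('wrist','w3');K=im['intrinsics'];T=np.eye(4);T[:3,:3]=r.as_matrix();T[:3,3]=s['position'];C=T@im['mount']
v,u=np.mgrid[:400,:640];dx,dy=u-K[0,2],v-K[1,2];rr=np.hypot(dx,dy)+1e-9;th=rr/K[0,0];d=im['z_map']
k=d*np.tan(th)/rr
p=np.stack([dx*k,dy*k,d],-1)@C[:3,:3].T+C[:3,3]
p=p[(th<1.4)&(d>0)]
X,Y,Z=p.T
def f(n,m):
    q=p[m]; print(n,len(q),cv2.minAreaRect((q[:,:2]*1000).astype(np.float32)) if len(q)>3 else '',np.median(q,0))
near=(abs(X-.48)<.06)&(abs(Y-.213)<.06)
f('handletop',near&(Z>.168)&(Z<.185)); f('handle',near&(Z>.105)&(Z<.17)); f('frame',near&(Z>.07)&(Z<.1)); f('rest',near&(abs(Z-.06)<.004))
E
```

```text
time_s: 7.85
position: [0.4778, 0.2167, 0.2408]
eef_rot: [-0.001, 0.544, 0.839, 0.002]
ft_force: [0.7, -0.4, -0.1]
finger_gap: 0.0851
grasp_force: 0.0
turn units [-0.00635924  0.00149291 -0.00383704] [0.47776719 0.21665264 0.24076989] [-5.78950273e-04  5.43795490e-01  8.39216027e-01  1.60912520e-03]
handletop 751 ((479.4476013183594, 214.85440063476562), (14.987854957580566, 23.02998161315918), 23.734424591064453) [0.47895025 0.21613848 0.17616128]
handle 471 ((478.24615478515625, 223.16949462890625), (18.044719696044922, 9.943656921386719), 3.0956454277038574) [0.47518177 0.22474504 0.14267542]
frame 221 ((470.6652526855469, 235.87686157226562), (11.617341995239258, 15.624737739562988), 25.77064323425293) [0.46978263 0.23825483 0.09886811]
rest 5017 ((480.32147216796875, 214.47576904296875), (66.34474182128906, 106.49256134033203), 24.138944625854492) [0.47508453 0.22338966 0.06081787]
```

View pics/w3.png

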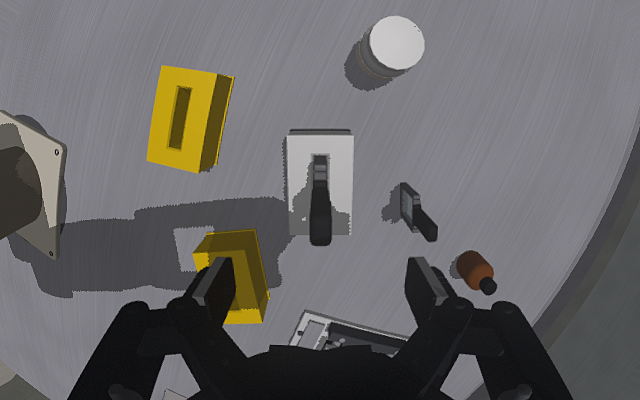

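The wrist view shows the handle top at (320,235) over the white rest, centred between the open fingers. The jar, bottle and small look-alike are clear of the fingers. Descend and grip.

```bash
python3 -m pendant '0.003 -0.003 -0.06 -0.006 0 -0.004 0; 0.003 -0.003 -0.12 -0.006 0 -0.004 0; 0.003 -0.003 -0.16 -0.006 0 -0.004 0.3; 0.003 -0.003 -0.16 -0.006 0 -0.004 1;0.003 -0.003 -0.16 -0.006 0 -0.004 1' 80
python3 -m pendant '0 0 0 0 0 0 1;0 0 0 0 0 0 1;0 0 0 0 0 0 1'
```

```text
time_s: 8.52
position: [0.4809, 0.2144, 0.1455]
eef_rot: [-0.001, 0.544, 0.839, 0.003]
ft_force: [-0.1, 0.8, 0.3]
finger_gap: 0.0328
grasp_force: 0.0
time_s: 8.9
position: [0.4803, 0.2145, 0.1459]
eef_rot: [-0.001, 0.544, 0.839, 0.004]
ft_force: [-1.1, -1.0, 6.5]
finger_gap: 0.0142
grasp_force: 78.9
```

```bash
python3 -m pendant '0 0 0.03 0 0 0 1;0 0 0.08 0 0 0 1;0 0 0.14 0 0 0 1;0 0 0.2 0 0 0 1;0 0 0.28 0 0 0 1'
python3 -m pendant '0 0 0 0 0 0 1;0 0 0 0 0 0 1;0 0 0 0 0 0 1'
```

```text
time_s: 9.52
position: [0.4786, 0.2138, 0.3135]
eef_rot: [-0.002, 0.544, 0.839, 0.003]
ft_force: [-0.2, 0.0, -1.2]
finger_gap: 0.014
grasp_force: 77.8
time_s: 9.9
position: [0.4785, 0.2139, 0.3111]
eef_rot: [-0.002, 0.544, 0.839, 0.002]
ft_force: [-0.0, 0.5, -1.2]
finger_gap: 0.0141
grasp_force: 78.2
```

```bash
python3 -m pendant '0.04 -0.05 0 0 0 -0.15 1;0.1 -0.12 0 0 0 -0.4 1;0.17 -0.21 0 0 0 -0.65 1;0.22 -0.27 0 0 0 -0.8 1;0.24 -0.295 0 0 0 -0.8 1'
python3 -m pendant '0.05 -0.06 0 0 0 0 1;0.11 -0.14 0 0 0 0 1;0.1575 -0.197 0 0 0 0 1;0.1575 -0.197 0 0 0 0 1'
python3 -m pendant '0 0 0 0 0.25 0 1;0 0 0 0 0.5 0 1;0 0 0 0 0.75 0 1;0 0 0 0 0.95 0 1;0 0 0 0 0.95 0 1'
python3 -m pendant '0 0 0 0 0.2 0 1;0 0 0 0 0.4 0 1;0 0 0 0 0.6 0 1;0 0 0 0 0.75 0 1;0 0 0 0 0.75 0 1'
python3 - <<'E'
from h import *
print(ctrl.read_state()['qpos'].round(3))
E
```

```text
time_s: 10.52
position: [0.6242, 0.0349, 0.3106]
eef_rot: [-0.001, 0.707, 0.707, 0.003]
ft_force: [-0.4, 1.5, -3.1]
finger_gap: 0.0137
grasp_force: 78.1
time_s: 11.02
position: [0.7185, -0.0828, 0.3104]
eef_rot: [-0.002, 0.707, 0.707, 0.003]
ft_force: [-0.6, 0.5, -1.6]
finger_gap: 0.0144
grasp_force: 78.3
time_s: 11.65
position: [0.7177, -0.0793, 0.3094]
eef_rot: [-0.176, 0.684, 0.687, -0.171]
ft_force: [-0.2, 0.9, -1.0]
finger_gap: 0.0139
grasp_force: 78.8
time_s: 12.28
position: [0.7176, -0.0802, 0.3105]
eef_rot: [-0.306, 0.638, 0.639, -0.301]
ft_force: [0.7, 0.9, -2.3]
finger_gap: 0.0138
grasp_force: 78.9
[-0.1    0.981  0.712 -0.099  2.33  -0.135]
```

```bash
python3 -m pendant '0 0 -0.04 0 0 0 1;0 0 -0.09 0 0 0 1;0 0 -0.13 0 0 0 1;0 0 -0.147 0 0 0 1;0 0 -0.147 0 0 0 1'
python3 -m pendant '0 0 0 0 0 0 1;0 0 0 0 0 0 1;0 0 0 0 0 0 1'
python3 - <<'E'
from h import *
from scipy.spatial.transform import Rotation as R
s=ctrl.read_state();q=s['eef_rot'];r=R.from_quat(np.r_[q[1:],q[0]])
print(s['qpos'].round(3),'lens',s['position']+.089*r.as_matrix()[:,2],'tilt',np.degrees(np.arccos(abs(r.as_matrix()[2,1]))))
a=grab('side','side3'); b=grab('scene','scene3')
o=np.hstack([cv2.resize(a['pixels'][150:350,310:480,::-1],(425,500)),cv2.resize(b['pixels'][130:290,180:300,::-1],(375,500))])
cv2.imwrite('pics/crop4.png',o)
for im in(a,b):
    p=cloud(im).reshape(-1,3);X,Y,Z=p.T
    m=(Z>.115)&(Z<.2)&(X>.59)&(X<.69)&(abs(Y+.08)<.05);print(p[m].mean(0),p[m].min(0),p[m].max(0),m.sum())
E
```

```text
time_s: 12.9
position: [0.7176, -0.0808, 0.2235]
eef_rot: [-0.306, 0.639, 0.639, -0.301]
ft_force: [0.1, 0.5, -0.4]
finger_gap: 0.0139
grasp_force: 78.9
time_s: 13.28
position: [0.7181, -0.0809, 0.2249]
eef_rot: [-0.305, 0.639, 0.639, -0.3]
ft_force: [-0.8, 0.2, -1.8]
finger_gap: 0.0139
grasp_force: 78.9
[-0.101  1.047  0.764 -0.089  2.212 -0.12 ] lens [ 0.64920174 -0.08030155  0.16856324] tilt 39.29739544060714
[ 0.64783222 -0.08471989  0.17172628] [ 0.61277337 -0.11531922  0.14130104] [ 0.68888557 -0.04954422  0.19986358] 968
[ 0.64661629 -0.07579462  0.17253065] [ 0.61113493 -0.11265207  0.14148038] [ 0.68997791 -0.04658583  0.19997212] 383
```

View pics/crop4.png

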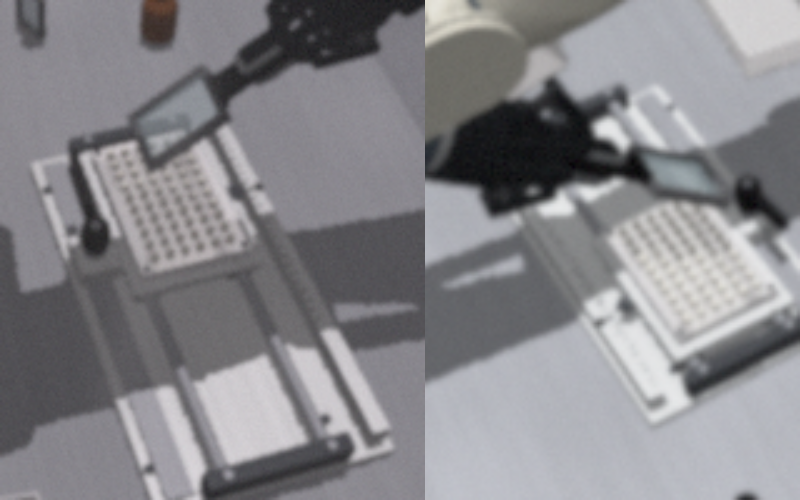

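The lens is held tipped over the plate (lens at about (175,115) in the left crop). Depth puts it at (0.648, -0.080, 0.17), about 105 mm above the capsules and tilted 39°. The pointer is still on the mark and the lever is closed, so I'm handing in.

```bash
python3 -c "
from plant import hand_in
print(hand_in())"
```

```text
the job is handed in; nothing more can be done
None
```

I handed the job in, with no verdict returned: the pointer is within about 1 mm of the mark, the lever is tightened again, and the gripper still holds the magnifier over the middle of the plate, about 105 mm above the capsules and tipped to 39° from level.

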